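# Press the round flask into the sprung test ring over its drip tray

### The arm

A 7-joint arm with a two-finger parallel gripper is mounted at the origin on the work surface. World frame = base frame: x ahead of the robot, y to its left, z up, the work surface at z = 0. Lengths are in m, angles in rad, forces in N, time in s.
With the tool pointing down it reaches from about 0.425 to 0.875 m from the base axis. Payload 4.7 kg.
Tool frame: the origin (TCP) lies at the very end of the fingers, on their centre line; the grasp point (between the pads) lies 19 mm behind it (grip_point_offset is the distance from the TCP to the grasp point, in m); x points along the fingers, z is the direction in which the jaws open and shut, and the axes are right-handed (so a half turn about x gives the same grasp; the last joint's range is limited). The gripper opens to 87 mm and grips with 3 to 60 N. Pads are 19 mm wide; open, the fingers measure 117 mm over their backs; the gripper's body (75 mm by 190 mm) begins 51 mm behind the grasp point.
Start: joints at [1.164, 0.321, -0.07, 1.45, 0.023, 1.371, -0.057], TCP at [0.266, -0.593, 0.223] pointing down, gripper open.
Joint ranges: [-2.86, 2.86], [-0.3, 2.09], [-1.38, 1.24], [0.06, 2.45], [-1.56, 4.7], [0.09, 2.05], [-2.69, 2.69]. Speed limits (rad/s): [2.57, 2.57, 3.14, 3.14, 3.14, 3.14, 3.14].

### API

Orientations are given as a rotation vector (axis times angle).
In Python, from bench import get_state, get_image, calibration, close_job, grip_point_offset gives the robot as it stands.
- The arm moves only by the tool play_rows, never from a script. Its argument "targets" is a list of rows, each an object with "claw": the closure, from 0 (fully open) to 1 (shut); "linear": the shift along the tool's x, y, z as a fraction of full scale, a list of three; "rotation": the turn, a rotation vector about the tool's x, y, z as a fraction of full scale, a list of three. In form: [{"claw": claw, "linear": [x, y, z], "rotation": [wx, wy, wz]}, ...]. A call has 1 to 10 rows; each row shifts and turns the pose as measured when the row begins, along the tool's axes as they then stand; what a row does not reach is not made up. Full scale, the value 1, is 2.5 cm for a shift and 90 degrees for a turn. A row lasts 1/12 s, in which the tool goes at most 41.7 mm and 7.16 degrees, less where a joint would pass 70% of its speed; a pose out of reach is approached as far as the arm can. A call with a number of a shift or a turn outside -1 to 1 is refused whole. A call with a gripper value outside its range is refused whole. The fingers move at their own pace and stop on an object; "newtons" is the grip in N (left out, the last holds). Time passes only in rows, so rows that do not move let the fingers close. It gives the time, the measured TCP pose, the force and the opening at its end, in the units of the state.
- get_state(): the state, without advancing time (a new reading comes with each control period).
- get_image(name): name is "side" or "top"; returns the picture (400x640x3 uint8, blue, green, red); there is no depth.
- calibration(name): a dict with "fx", "fy", "cx", "cy" (pixels), "rvec" (rotation vector, rad) and "tvec" (3), from world to camera coordinates, as OpenCV has them. Camera axes: x right, y down, z forward; pixel columns grow to the right and rows downward; lengths in m; the calibration is good to about 2 mm. A picture is of the moment at which its call begins. calibration takes no time and is no camera call.
- close_job(): hands the job in, once; it reports no verdict.
The state is a dict: "time": time; "joint_positions": joint angles; "qd": joint speeds; "joint_torque": joint torques, N m; "position": TCP position; "tool_rot": TCP orientation; "ft_force": force on the tool from outside, world axes, zero at the start; "torque": the same for the moment, N m; "grip_width": opening from 0.0 (shut) to 1.0 (fully open).
Only numpy, scipy, OpenCV 4.12 (cv2) and the standard library are available. Lean on these libraries where they do the work, as an engineer would, in place of code of your own. Each camera call takes 0.05 s, during which the arm holds its last target. There are 200 camera calls.

### The job

Slide the drip tray flat along the bench until its square dish sits centred under the sprung ring of the test stand; only then take the round steel flask from its rubber rest, keep it upright, set its ball in the sprung ring and press it down as far as the ring goes. Finish while still holding the flask pressed down there: do not let go or ease off. Leave the other things on the bench where they are.

Things in the scene. Friction and masses are not known exactly. Their poses are not given: they have to be found in the camera images.
- stand: Test stand bolted to the bench. Origin on the bench surface straight below the ring's centre; z up. Two upright steel posts (14 mm thick, 116 mm tall) stand at y = +90 and -90 mm; each has a grey foot 30 mm wide and 12 mm high running from x = -30 to x = +100 mm, and a cross bar 12 mm high joins the feet behind, at x = 75 to 100 mm. So the stand is open to its -x side (the robot's side) with 150 mm between the feet. Yaw within about 0.25 rad of the robot's axes.
- cradle_seat (a point): Centre of the top face of the sprung steel ring (it sinks with the ring, same axes as the stand). The ring is 72 mm outside, 48 mm inside and 12 mm thick, carried on the two posts by springs; its top is 95 mm above the bench when up, its underside 83 mm.
- cradle (a joint): How far the sprung ring is pressed down, in m: 0 up (rest), 0.020 at its stop. It springs back. The springs take 6.8 N to start moving and 15.8 N at the stop (450 N/m); the weights of the ring (1 N) and flask (about 2.8 to 4.3 N) help, the robot pushes the rest, about 11 N at the stop. The flask's weight alone does not move it.
- tray: Bare aluminium drip tray, about 0.35 to 0.6 kg, lying flat. Origin at the centre of the square dish's underside; z up. The dish is 100 x 100 mm with a 10 mm high rim (4 mm thick); from its -x side a flat tongue 60 mm wide, 6 mm thick, reaches to x = -148 mm and carries an upright fin. The tray starts on the robot's side of the stand with its tongue towards the robot, yaw within about 0.3 rad.
- tray_fin (a point): Middle of the tray's upright fin, for pinching from above: at x = -115 mm, y = 0, 30 mm above the tray's underside, same axes as the tray. The fin is 50 mm long along x, 14 mm thick along y, and stands from the tongue (z = 6 mm) up to z = 45 mm.
- flask: Round steel flask, about 0.28 to 0.44 kg, weighted at the bottom so that it sits upright: a ball 64 mm across with a straight upright neck 24 mm across that leaves the ball 61.5 mm above the origin and ends at 98 mm. Origin at the lowest point of the ball; z along the neck. It starts standing in the rubber rest, its lowest point about 7 mm above the bench.
- flask_centre (a point): Centre of the flask's ball, 32 mm above its origin, same axes. Seated in the sprung ring it lies 21 mm above the ring's top face.
- rest: Black rubber ring fixed to the bench that the flask stands in at first: 72 mm outside, 48 mm inside, 18 mm high. Origin at the centre of its underside. It may be to the left or the right of the stand.
- jar: Bystander, leave alone: glass jar with a steel lid, 64 mm across, 85 mm tall. Origin at the centre of its underside.
- spray: Bystander, leave alone: blue spray can, 64 mm across, 170 mm tall. Origin at the centre of its underside.
- tin: Bystander, leave alone: low tin with a paper band, 80 mm across, 70 mm tall. Origin at the centre of its underside.
- wrench: Bystander, leave alone: open wrench lying flat. Origin at the centre of its underside.
- driver: Bystander, leave alone: screwdriver lying flat. Origin at the centre of its underside.
- socket: Bystander, leave alone: small dark socket, 28 mm across, 32 mm tall, standing. Origin at the centre of its underside.
- disc: Bystander, leave alone: black grinding disc, 76 mm across, 6 mm thick, lying flat. Origin at the centre of its underside.
- angle: Bystander, leave alone: offcut of dark angle iron, 100 mm long, 35 mm wide and high. Origin at the centre of its underside.
There are look-alikes about, which are no part of the job. Of the things shaped like the tray, the aluminium one is meant.

How it is judged:
By the outcome, as a careful person would: the job done as asked, in the order asked, and still so for the second after the job is handed in, while the arm keeps its last pose, push and grip.
It also fails if it takes over 64 s, if anything falls off the work surface, if the arm or the gripper's body presses on something with over 40 N, if the wrist force passes 120 N, or if a joint passes its speed limit or range.

## Working session

There is one attempt and no reset: what is moved stays moved. The work goes in short steps, Python scripts to look and compute and a tool call to move; the robot and the scene stay as the last step left them, time stands still between calls to the robot, and variables do not carry over. Pictures are saved under pics/ and viewed, about 8 in all and at most 12, crops included, and the job is handed in when it is done.

Besides the shell and the picture viewer there is one more tool, called after ">>>" as name(argument=value, ...) on one line, values as JSON. play_rows: Moves the arm, as the interface text tells. Shift numbers are shares of 2.5 cm and turn numbers shares of 90 degrees, none past 1 either way. Its arguments: {"type":"object","properties":{"targets":{"type":"array"},"newtons":{"type":"number"}},"required":["targets"]}

```bash
mkdir -p pics; cat > h.py <<'E'
import numpy as np, cv2
from scipy.spatial.transform import Rotation as R
from bench import get_state,get_image,calibration,close_job,grip_point_offset
def cam(n):
    c=calibration(n);K=np.array([[c['fx'],0,c['cx']],[0,c['fy'],c['cy']],[0,0,1.]])
    return K,np.array(c['rvec'],float),np.array(c['tvec'],float)
def ray(n,u,v):
    K,r,t=cam(n);M=R.from_rotvec(r.ravel()).as_matrix();t=t.ravel()
    return -M.T@t, M.T@np.linalg.solve(K,[u,v,1.])
def onz(n,u,v,z):
    o,d=ray(n,u,v);return o+d*(z-o[2])/d[2]
def proj(n,p):
    K,r,t=cam(n);return cv2.projectPoints(np.atleast_2d(np.array(p,float)),r,t,K,None)[0].reshape(-1,2)
def tri(a,b):
    o1,d1=ray('top',*a);o2,d2=ray('side',*b)
    s=np.linalg.lstsq(np.c_[d1,-d2],o2-o1,rcond=None)[0]
    p,q=o1+s[0]*d1,o2+s[1]*d2;return (p+q)/2,np.linalg.norm(p-q)
E
python3 - <<'E'
from h import *
for n in('top','side'):
    im=get_image(n);cv2.imwrite(f'pics/{n}0.png',im);print(n,ray(n,320,200))
s=get_state();print(s);print(R.from_rotvec(s['tool_rot']).as_matrix().round(3),grip_point_offset)
E
```

```text
top (array([0.40422856, 0.00255364, 1.16203157]), array([ 0.08144576, -0.01590035, -0.99661576]))
side (array([-0.31827251,  0.82063644,  0.89055411]), array([ 0.56847926, -0.58763113, -0.57612798]))
{'time': 0.1, 'joint_positions': array([ 1.16412214,  0.32177883, -0.07009814,  1.45152946,  0.02259266,
        1.37079409, -0.05690453]), 'qd': array([-5.81703460e-04, -3.73676919e-03, -8.21220848e-04, -4.04500483e-03,
       -4.82823236e-04,  5.59815800e-04, -3.69338150e-05]), 'joint_torque': array([-5.58576903e-04, -4.92573345e+01, -4.05927720e-01, -3.13399315e+01,
       -6.41170051e-02,  3.94251966e-02,  6.51048231e-05]), 'position': array([ 0.26527202, -0.59287554,  0.22156335]), 'tool_rot': array([ 0.89479911,  1.38090476, -0.89337088]), 'ft_force': array([-0.41086213,  0.08403488,  0.43816367]), 'torque': array([-0.01817049, -0.00089945,  0.01747452]), 'grip_width': 0.9961313012126153}
[[-0.001  0.913  0.408]
 [ 0.002  0.408 -0.913]
 [-1.    -0.    -0.002]] 0.0187
```

View pics/top0.png

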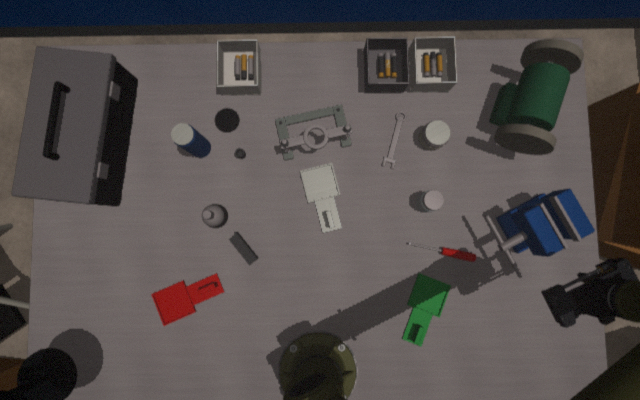

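View pics/side0.png

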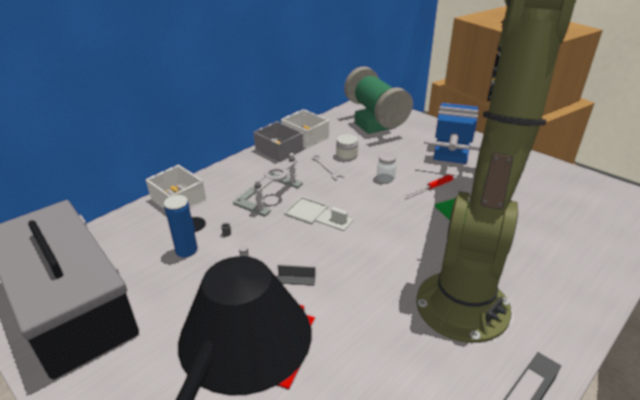

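Top view: the ring is at (315,137) and the flask in its rest at (214,215), with the angle iron near it at (244,247). There are three tray shapes: red (185,298), green (427,310) and bare aluminium (322,197). The aluminium one fits. I'll confirm it in a crop and measure.

```bash
python3 - <<'E'
from h import *
im=cv2.imread('pics/top0.png')
c=im[95:255,190:360];cv2.imwrite('pics/crop1.png',cv2.resize(c,None,fx=3.5,fy=3.5,interpolation=cv2.INTER_CUBIC))
g=im.min(axis=2).copy();print(im[185,318],im[165,300-15],im[200,270],im[215,330],im[140,300],im[137,305])
for T in (185,195,205):
  m=np.zeros_like(g);m[158:240,290:350]=(g[158:240,290:350]>T)*255
  cs=cv2.findContours(m,0,1)[0]
  cs=[x for x in cs if cv2.contourArea(x)>200]
  for k in cs:print(T,cv2.contourArea(k),cv2.minAreaRect(k),cv2.approxPolyDP(k,3,True).reshape(-1,2).tolist())
for n,u,v in(('ring',315,137),('flask',214,215),('tray',320,181),('fin',328,213)):
  print(n,onz('top',u,v,{'ring':.095,'flask':.105,'tray':.006,'fin':.045}[n]))
E
```

```text
[140 149 153] [102 104 112] [104 107 113] [152 158 161] [110 112 120] [108 110 119]
ring [ 0.66961316 -0.00350273  0.095     ]
flask [0.45409659 0.2769289  0.105     ]
tray [ 0.55630528 -0.01689666  0.006     ]
fin [ 0.45730931 -0.0378091   0.045     ]
```

View pics/crop1.png

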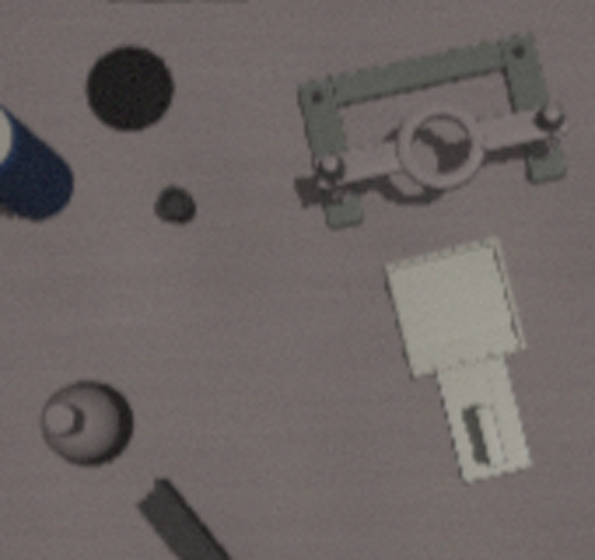

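The crop confirms the bare aluminium tray, with the dish in front of the ring and its fin to the right. The neck tip is at crop (65,420) and the posts at (329,166) and (550,118). Next I'll compute poses.

```bash
cat > meas.py <<'E'
from h import *
def tray(im,T=128,win=(100,245,285,350)):
    a,b,c,d=win;g=im.min(axis=2);m=np.zeros_like(g);m[a:b,c:d]=(g[a:b,c:d]>T)*255
    m=cv2.morphologyEx(m,cv2.MORPH_CLOSE,np.ones((9,9),np.uint8))
    k=max(cv2.findContours(m,0,1)[0],key=cv2.contourArea);return k
E
python3 - <<'E'
from meas import *
im=cv2.imread('pics/top0.png')
f=lambda u,v:(190+(u+.5)/3.5-.5,95+(v+.5)/3.5-.5)
k=tray(im,win=(155,245,285,350));print(cv2.contourArea(k),[ [*p,*onz('top',*p,.008)[:2].round(4)] for p in cv2.approxPolyDP(k,2.5,True).reshape(-1,2).tolist()])
P=lambda u,v,z:onz('top',*f(u,v),z)[:2]
c=np.array([P(387,267,.01),P(497,238,.01),P(524,347,.01),P(413,377,.01)])
print('dish',c.round(4).tolist(),c.mean(0),[np.linalg.norm(c[i]-c[i-1]).round(4) for i in range(4)])
for i,j in((3,0),(2,1)):d=c[j]-c[i];print('yaw',np.arctan2(d[1],d[0]))
for i,j in((1,0),(2,3)):d=c[j]-c[i];print('yaw',np.arctan2(-d[0],d[1]))
t=(P(467,481,.006)+P(531,465,.006))/2;d=c.mean(0)-t;print('tongue end',t,np.linalg.norm(d),np.arctan2(d[1],d[0]))
a,b=P(329,163,.116),P(550,118,.116);d=a-b;print('posts',a,b,np.linalg.norm(d),(a+b)/2,'yaw',np.arctan2(-d[0],d[1]))
print('ring',P(440,148,.095))
for q in((302,88,342,225),(530,38,562,180)):pass
a,b=P(345,222,.012),P(548,180,.012);d=a-b;print('feet fronts',a,b,np.arctan2(-d[0],d[1]))
# circles: ring & ball & rest
for nm,(x0,y0,x1,y1),z,r in(('ring',(295,117,337,157),.095,.036),('ball',(195,197,235,235),.039,.033)):
    g=cv2.GaussianBlur(cv2.resize(cv2.cvtColor(im,6)[y0:y1,x0:x1],None,fx=4,fy=4,interpolation=2),(5,5),0)
    rr=r*4*np.linalg.norm(proj('top',[.6,0,z])-proj('top',[.6,.1,z]))/.1
    h=cv2.HoughCircles(g,3,1.5,20,param1=120,param2=.5,minRadius=int(rr*.85),maxRadius=int(rr*1.15))
    if h is not None:
      for q in h[0][:3]:
        u,v=x0+(q[0]+.5)/4-.5,y0+(q[1]+.5)/4-.5;print(nm,u,v,q[2]/4,rr/4,onz('top',u,v,z))
print('neck tip',P(63,421,.105), 'ball c', P(87,423,.039))
E
```

```text
1567.5 [[326, 165, np.float64(0.6045), np.float64(-0.0359)], [301, 171, np.float64(0.5874), np.float64(0.04)], [308, 201, np.float64(0.4961), np.float64(0.0202)], [315, 202, np.float64(0.4928), np.float64(-0.0007)], [324, 232, np.float64(0.4025), np.float64(-0.0261)], [341, 227, np.float64(0.4166), np.float64(-0.0772)], [335, 206, np.float64(0.4797), np.float64(-0.0606)], [335, 195, np.float64(0.5129), np.float64(-0.0612)], [339, 192, np.float64(0.5218), np.float64(-0.0735)], [332, 166, np.float64(0.6012), np.float64(-0.054)]]
dish [[0.5874, 0.0423], [0.6111, -0.053], [0.5162, -0.0743], [0.4919, 0.0213]] [ 0.55163011 -0.01590779] [np.float64(0.0977), np.float64(0.0983), np.float64(0.0973), np.float64(0.0987)]
yaw 0.21651603352414836
yaw 0.22051372669323446
yaw 0.2443030044361717
yaw 0.24849193566655778
tongue end [ 0.40872748 -0.05087675] 0.1471189677863769 0.23998873374491117
posts [0.65393775 0.08325221] [ 0.68731434 -0.09169528] 0.1781028378834199 [ 0.67062604 -0.00422154] yaw 0.18851524017342905
ring [ 0.66980182 -0.00451158]
feet fronts [0.62681861 0.07798013] [ 0.66082243 -0.09806947] 0.1907995433862835
ball 215.8125 215.5625 11.825 11.20704841036693 [0.45548523 0.28878    0.039     ]
ball 234.5625 229.4375 11.675 11.20704841036693 [0.41429182 0.2342038  0.039     ]
ball 229.6875 199.0625 9.875 11.20704841036693 [0.50305176 0.24848951 0.039     ]
neck tip [0.45457812 0.29433715] ball c [0.45572994 0.29259896]
```

Stand ≈ (0.670,-0.004), yaw 0.19. Tray ≈ (0.5516,-0.016), yaw 0.235, which puts the fin at ≈ (0.440,-0.043). Sizes agree with those given: 98 mm dish, 147 mm tongue, 178 mm posts. Flask at (0.455,0.293). Moving now.

```bash
cat > go.py <<'E'
import sys
from h import *
# usage: x y z yaw(of tool y axis) -> remaining shift (units of 25mm) and turn
x,y,z,w=map(float,sys.argv[1:5]);s=get_state();M=R.from_rotvec(s['tool_rot'])
G=R.from_matrix(np.array([[0,np.cos(w),np.sin(w)],[0,np.sin(w),-np.cos(w)],[-1,0,0]]))
print('t',s['time'],'pos',s['position'].round(4),'yaw',np.arctan2(*M.as_matrix()[[1,0],1]).round(4),'F',s['ft_force'].round(1),'grip',round(s['grip_width'],3))
print('lin',(M.inv().apply(np.array([x,y,z])-s['position'])/.025).round(3),'rot',((M.inv()*G).as_rotvec()/(np.pi/2)).round(4),'lin after turn',(G.inv().apply(np.array([x,y,z])-s['position'])/.025).round(3))
E
```

>>> play_rows(targets=[{"claw":0,"linear":[0,0.85,-0.95],"rotation":[0,0,0]},{"claw":0,"linear":[0,0.85,-0.95],"rotation":[0,0,0]},{"claw":0,"linear":[0,0.85,-0.95],"rotation":[0,0,0]},{"claw":0,"linear":[0,0.85,-0.95],"rotation":[0,0,0]},{"claw":0,"linear":[0,0.85,-0.95],"rotation":[0,0,0]},{"claw":0,"linear":[0,0.85,-0.95],"rotation":[0,0,0]},{"claw":0,"linear":[0,0.85,-0.95],"rotation":[0,0,0]},{"claw":0,"linear":[0,0.85,-0.95],"rotation":[0,0,0]},{"claw":0,"linear":[0,0.85,-0.95],"rotation":[0.059,0,0]},{"claw":0,"linear":[0,0.85,-0.95],"rotation":[0.059,0,0]}], newtons=30)

```text
time: 0.93
position: [0.3616, -0.283, 0.214]
tool_rot: [1.05, 1.316, -1.053]
ft_force: [-0.0, -1.0, 0.1]
grip_width: 0.996
```

```bash
python3 go.py 0.440 -0.043 0.12 0.235
```

```text
t 0.9333 pos [ 0.3616 -0.283   0.214 ] yaw 0.2148 F [-0.  -1.   0.1] grip 0.996
lin [ 3.786  5.144 -8.678] rot [-0.0129 -0.0054  0.0059] lin after turn [ 3.761  5.284 -8.604]
```

>>> play_rows(targets=[{"claw":0,"linear":[0,0.58,-0.95],"rotation":[-0.0065,-0.005,0.006]},{"claw":0,"linear":[0.1,0.58,-0.95],"rotation":[0,0,0]},{"claw":0,"linear":[0.3,0.58,-0.95],"rotation":[0,0,0]},{"claw":0,"linear":[0.5,0.58,-0.95],"rotation":[0,0,0]},{"claw":0,"linear":[0.5,0.58,-0.95],"rotation":[0,0,0]},{"claw":0,"linear":[0.5,0.58,-0.95],"rotation":[0,0,0]},{"claw":0,"linear":[0.5,0.58,-0.95],"rotation":[0,0,0]},{"claw":0,"linear":[0.5,0.58,-0.95],"rotation":[0,0,0]},{"claw":0,"linear":[0.5,0.5,-0.8],"rotation":[0,0,0]},{"claw":0,"linear":[0,0,0],"rotation":[0,0,0]}])

```text
time: 1.77
position: [0.4431, -0.0307, 0.1249]
tool_rot: [1.038, 1.306, -1.037]
ft_force: [-0.4, 0.3, -0.1]
grip_width: 0.999
```

```bash
python3 go.py 0.440 -0.043 0.013 0.235
```

```text
t 1.7667 pos [ 0.4431 -0.0307  0.1249] yaw 0.23 F [-0.4  0.3 -0.1] grip 0.999
lin [ 4.477 -0.241  0.443] rot [-0.0032  0.0013 -0.0013] lin after turn [ 4.477 -0.234  0.451]
```

>>> play_rows(targets=[{"claw":0,"linear":[0,-0.23,0.44],"rotation":[-0.003,0.001,-0.001]},{"claw":0,"linear":[0.5,0,0],"rotation":[0,0,0]},{"claw":0,"linear":[0.7,0,0],"rotation":[0,0,0]},{"claw":0,"linear":[0.7,0,0],"rotation":[0,0,0]},{"claw":0,"linear":[0.4,0,0],"rotation":[0,0,0]},{"claw":0,"linear":[0,0,0],"rotation":[0,0,0]}])

```text
time: 2.27
position: [0.4388, -0.0424, 0.0647]
tool_rot: [1.029, 1.314, -1.032]
ft_force: [0.0, 0.4, 0.8]
grip_width: 1.001
```

```bash
python3 go.py 0.440 -0.043 0.013 0.235; python3 - <<'E'
from h import *
im=get_image('top');cv2.imwrite('pics/top1.png',im);s=get_image('side');cv2.imwrite('pics/side1.png',s)
a=cv2.resize(im[120:260,250:400],None,fx=2.6,fy=2.6,interpolation=2);b=cv2.resize(s[150:290,240:390],None,fx=2.6,fy=2.6,interpolation=2)
cv2.imwrite('pics/crop2.png',np.hstack([a,b]))
E
```

```text
t 2.2667 pos [ 0.4388 -0.0424  0.0647] yaw 0.2407 F [0.  0.4 0.8] grip 1.001
lin [2.067 0.044 0.034] rot [0.0036 0.0005 0.001 ] lin after turn [2.067 0.041 0.036]
```

View pics/crop2.png

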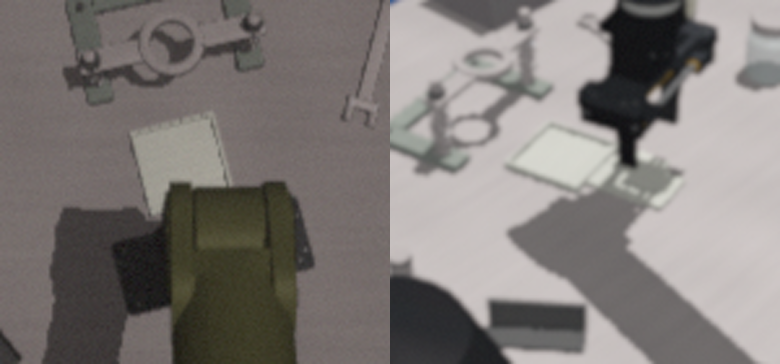

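The top view shows the dish corner clear and the gripper over the tongue. The side view shows a finger beside the fin's side of the tongue. Descend and pinch.

>>> play_rows(targets=[{"claw":0,"linear":[0.6,0.04,0.03],"rotation":[0,0,0]},{"claw":0,"linear":[0.6,0,0],"rotation":[0,0,0]},{"claw":0,"linear":[0.5,0,0],"rotation":[0,0,0]},{"claw":0,"linear":[0.3,0,0],"rotation":[0,0,0]},{"claw":0,"linear":[0,0,0],"rotation":[0,0,0]},{"claw":0,"linear":[0,0,0],"rotation":[0,0,0]}])

```text
time: 2.87
position: [0.4475, -0.0451, 0.0211]
tool_rot: [1.032, 1.299, -1.027]
ft_force: [0.3, 0.6, 0.0]
grip_width: 0.995
```

```bash
python3 go.py 0.440 -0.043 0.013 0.235
```

```text
t 2.8667 pos [ 0.4475 -0.0451  0.0211] yaw 0.2389 F [0.3 0.6 0. ] grip 0.995
lin [ 0.319 -0.276 -0.154] rot [ 0.0025  0.0052 -0.0069] lin after turn [ 0.323 -0.273 -0.15 ]
```

>>> play_rows(targets=[{"claw":0,"linear":[0.3,-0.2,-0.1],"rotation":[0,0.005,-0.006]},{"claw":0,"linear":[0,0,0],"rotation":[0,0,0]},{"claw":0.5,"linear":[0,0,0],"rotation":[0,0,0]},{"claw":1,"linear":[0,0,0],"rotation":[0,0,0]},{"claw":1,"linear":[0,0,0],"rotation":[0,0,0]},{"claw":1,"linear":[0,0,0],"rotation":[0,0,0]},{"claw":1,"linear":[0,0,0],"rotation":[0,0,0]},{"claw":1,"linear":[0,0,0],"rotation":[0,0,0]},{"claw":1,"linear":[0,0,0],"rotation":[0,0,0]}], newtons=25)

```text
time: 3.62
position: [0.4444, -0.0444, 0.0163]
tool_rot: [1.033, 1.307, -1.029]
ft_force: [-0.1, -0.1, -0.5]
grip_width: 0.555
```

```bash
python3 go.py 0.440 -0.043 0.013 0.235; python3 - <<'E'
from meas import *
im=get_image('top');cv2.imwrite('pics/top2.png',im);s=get_image('side');cv2.imwrite('pics/side2.png',s)
E
```

```text
t 3.6167 pos [ 0.4444 -0.0444  0.0163] yaw 0.2386 F [-0.1 -0.1 -0.5] grip 0.555
lin [ 0.131 -0.159 -0.096] rot [ 0.0023  0.0019 -0.0035] lin after turn [ 0.133 -0.158 -0.095]
```

>>> play_rows(targets=[{"claw":1,"linear":[0,0,0],"rotation":[0,0,0]},{"claw":1,"linear":[0,0,0],"rotation":[0,0,0]},{"claw":1,"linear":[0,0,0],"rotation":[0,0,0]},{"claw":1,"linear":[0,0,0],"rotation":[0,0,0]},{"claw":1,"linear":[0,0,0],"rotation":[0,0,0]},{"claw":1,"linear":[0,0,0],"rotation":[0,0,0]},{"claw":1,"linear":[0,0,0],"rotation":[0,0,0]},{"claw":1,"linear":[0,0,0],"rotation":[0,0,0]},{"claw":1,"linear":[0,0,0],"rotation":[0,0,0]}])

```text
time: 4.47
position: [0.444, -0.0437, 0.0162]
tool_rot: [1.032, 1.308, -1.028]
ft_force: [-0.8, 0.3, 0.5]
grip_width: 0.16
```

```bash
python3 go.py 0.440 -0.043 0.013 0.235; python3 - <<'E'
from meas import *
im=get_image('top');cv2.imwrite('pics/top2.png',im)
for f in('pics/top0.png','pics/top2.png'):
  k=tray(cv2.imread(f),win=(155,204,285,350));print(cv2.approxPolyDP(k,2.5,True).reshape(-1,2).tolist())
E
```

```text
t 4.4667 pos [ 0.444  -0.0437  0.0162] yaw 0.2397 F [-0.8  0.3  0.5] grip 0.16
lin [ 0.126 -0.15  -0.067] rot [ 0.003   0.0014 -0.003 ] lin after turn [ 0.127 -0.15  -0.066]
[[332, 166], [301, 171], [308, 201], [334, 203], [334, 196], [339, 192]]
[[331, 163], [301, 171], [310, 200], [314, 192], [339, 191]]
```

Pinched: opening 0.16 × 87 ≈ 14 mm. The lateral offset of the dish agrees to 1.5 mm. Slide to the TCP goal (0.561,-0.0252), yaw 0.19.

```bash
python3 go.py 0.561 -0.0252 0.016 0.19
```

```text
t 4.5167 pos [ 0.4441 -0.0437  0.0162] yaw 0.2398 F [0.  0.2 0.6] grip 0.156
lin [0.032 4.718 0.391] rot [ 0.0317  0.0013 -0.0031] lin after turn [0.008 4.732 0.156]
```

>>> play_rows(targets=[{"claw":1,"linear":[0,0.25,0.02],"rotation":[0.004,0,0]},{"claw":1,"linear":[0,0.5,0.04],"rotation":[0.004,0,0]},{"claw":1,"linear":[0,0.5,0.04],"rotation":[0.004,0,0]},{"claw":1,"linear":[0,0.5,0.03],"rotation":[0.004,0,0]},{"claw":1,"linear":[0,0.5,0.03],"rotation":[0.004,0,0]},{"claw":1,"linear":[0,0.5,0.02],"rotation":[0.004,0,0]},{"claw":1,"linear":[0,0.5,0.02],"rotation":[0.004,0,0]},{"claw":1,"linear":[0,0.5,0.02],"rotation":[0.004,0,0]},{"claw":1,"linear":[0,0.25,0],"rotation":[0,0,0]},{"claw":1,"linear":[0,0,0],"rotation":[0,0,0]}])

```text
time: 5.35
position: [0.4857, -0.0379, 0.0131]
tool_rot: [0.992, 1.376, -1.178]
ft_force: [2.5, 2.4, -1.8]
grip_width: 0.157
```

```bash
python3 go.py 0.561 -0.0252 0.016 0.19
```

```text
t 5.35 pos [ 0.4857 -0.0379  0.0131] yaw 0.183 F [ 2.5  2.4 -1.8] grip 0.157
lin [-0.534  3.009  0.053] rot [-0.0043  0.0028  0.0879] lin after turn [-0.115  3.053  0.072]
```

```bash
python3 - <<'E'
from h import *
s=get_state();print(s['joint_positions'].round(3),s['qd'].round(3),s['torque'].round(2),R.from_rotvec(s['tool_rot']).as_matrix().round(3))
E
```

```text
[ 0.517  0.351 -0.588  1.934  0.246  1.064 -1.579] [-0.008 -0.005 -0.001  0.005 -0.016  0.043  0.001] [ 0.75 -0.85  0.13] [[-0.134  0.974  0.183]
 [-0.03   0.18  -0.983]
 [-0.99  -0.138  0.005]]
```

>>> play_rows(targets=[{"claw":1,"linear":[0,0,0],"rotation":[0,0,0.02]},{"claw":1,"linear":[-0.05,0,0],"rotation":[0,0,0.02]}])

```text
time: 5.52
position: [0.4862, -0.0373, 0.0135]
tool_rot: [1.028, 1.338, -1.13]
ft_force: [0.2, -0.7, -3.9]
grip_width: 0.162
```

```bash
python3 go.py 0.561 -0.0252 0.016 0.19
```

```text
t 5.5167 pos [ 0.4862 -0.0373  0.0135] yaw 0.1842 F [ 0.2 -0.7 -3.9] grip 0.162
lin [-0.33   3.014  0.074] rot [-0.0036  0.0021  0.0484] lin after turn [-0.1    3.03   0.091]
```

>>> play_rows(targets=[{"claw":1,"linear":[-0.05,0,0],"rotation":[0,0,0.025]},{"claw":1,"linear":[-0.05,0,0],"rotation":[0,0,0.025]},{"claw":1,"linear":[0,0.5,0.02],"rotation":[0,0,0.01]},{"claw":1,"linear":[0,0.5,0.02],"rotation":[0,0,0.01]},{"claw":1,"linear":[0,0.5,0.02],"rotation":[0,0,0.01]}])

```text
time: 5.93
position: [0.5104, -0.035, 0.013]
tool_rot: [1.086, 1.269, -1.058]
ft_force: [-15.2, -1.6, 17.4]
grip_width: 0.16
```

```bash
python3 go.py 0.561 -0.0252 0.016 0.19
```

```text
t 5.9333 pos [ 0.5104 -0.035   0.013 ] yaw 0.1807 F [-15.2  -1.6  17.4] grip 0.16
lin [-0.068  2.063 -0.022] rot [-0.006   0.0024 -0.0162] lin after turn [-0.121  2.06  -0.003]
```

>>> play_rows(targets=[{"claw":1,"linear":[-0.1,0.2,0],"rotation":[0,0,-0.008]},{"claw":1,"linear":[-0.05,0.3,0],"rotation":[-0.002,0,0]},{"claw":1,"linear":[-0.03,0.3,0],"rotation":[-0.002,0,0]},{"claw":1,"linear":[0,0,0],"rotation":[0,0,0]}])

```text
time: 6.27
position: [0.5318, -0.0314, 0.0159]
tool_rot: [1.075, 1.283, -1.065]
ft_force: [1.7, 0.4, -5.0]
grip_width: 0.16
```

```bash
python3 go.py 0.561 -0.0252 0.016 0.19; python3 - <<'E'
from h import *
im=get_image('top');cv2.imwrite('pics/top3.png',im);s=get_image('side');cv2.imwrite('pics/side3.png',s)
a=cv2.resize(im[90:230,250:400],None,fx=2.6,fy=2.6,interpolation=2);b=cv2.resize(s[120:260,220:370],None,fx=2.6,fy=2.6,interpolation=2)
cv2.imwrite('pics/crop3.png',np.hstack([a,b]))
E
```

```text
t 6.2667 pos [ 0.5318 -0.0314  0.0159] yaw 0.1859 F [ 1.7  0.4 -5. ] grip 0.16
lin [ 0.009  1.192 -0.027] rot [-0.0026  0.0016 -0.0063] lin after turn [-0.003  1.192 -0.022]
```

View pics/crop3.png

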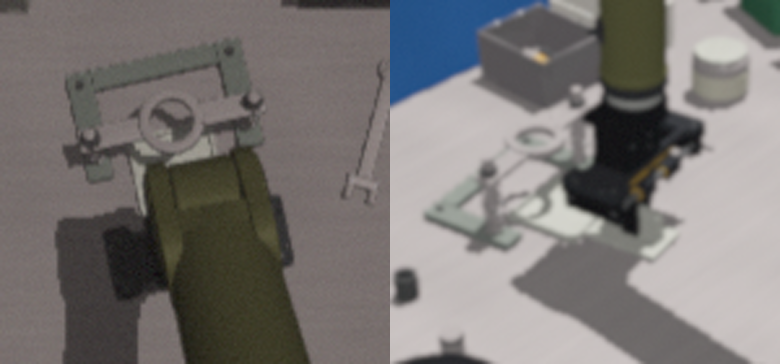

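The tray lies flat, its dish about 30 mm short of centre. Continue.

>>> play_rows(targets=[{"claw":1,"linear":[0,0.35,0],"rotation":[0,0,0]},{"claw":1,"linear":[-0.02,0.4,0],"rotation":[-0.002,0,0.003]},{"claw":1,"linear":[-0.02,0.35,0],"rotation":[0,0,0.003]},{"claw":1,"linear":[-0.01,0.15,0],"rotation":[0,0,0]},{"claw":1,"linear":[0,0,0],"rotation":[0,0,0]}])

```text
time: 6.78
position: [0.5629, -0.0255, 0.0161]
tool_rot: [1.077, 1.28, -1.058]
ft_force: [-0.8, 0.7, -5.4]
grip_width: 0.16
```

```bash
python3 go.py 0.561 -0.0252 0.016 0.19
```

```text
t 6.7833 pos [ 0.5629 -0.0255  0.0161] yaw 0.1884 F [-0.8  0.7 -5.4] grip 0.16
lin [ 0.001 -0.072 -0.025] rot [-0.001   0.0013 -0.0104] lin after turn [ 0.002 -0.072 -0.025]
```

>>> play_rows(targets=[{"claw":1,"linear":[0.04,-0.05,0],"rotation":[0,0,0]},{"claw":0,"linear":[0,0,0],"rotation":[0,0,0]},{"claw":0,"linear":[0,0,0],"rotation":[0,0,0]},{"claw":0,"linear":[0,0,0],"rotation":[0,0,0]},{"claw":0,"linear":[0,0,0],"rotation":[0,0,0]},{"claw":0,"linear":[-0.5,0,0],"rotation":[0,0,0]},{"claw":0,"linear":[-0.8,0,0],"rotation":[0,0,0]},{"claw":0,"linear":[-1,0,0],"rotation":[0,0,0]},{"claw":0,"linear":[-1,-0.3,0],"rotation":[0,0,0]},{"claw":0,"linear":[-1,-0.5,-0.5],"rotation":[0,0,0]}])

```text
time: 7.62
position: [0.5386, -0.0186, 0.1277]
tool_rot: [1.079, 1.28, -1.058]
ft_force: [0.9, -1.1, 0.4]
grip_width: 0.753
```

```bash
python3 go.py 0.455 0.293 0.20 0.19
```

```text
t 7.6167 pos [ 0.5386 -0.0186  0.1277] yaw 0.1869 F [ 0.9 -1.1  0.4] grip 0.753
lin [ -2.921  -0.921 -12.867] rot [-0.002   0.0006 -0.0111] lin after turn [ -2.893  -0.931 -12.873]
```

>>> play_rows(targets=[{"claw":0,"linear":[-1,-0.3,-0.95],"rotation":[0,0,-0.005]},{"claw":0,"linear":[-0.8,-0.1,-0.95],"rotation":[0,0,-0.005]},{"claw":0,"linear":[-0.6,-0.1,-0.95],"rotation":[0,0,0]},{"claw":0,"linear":[-0.4,-0.1,-0.95],"rotation":[0,0,0]},{"claw":0,"linear":[0,-0.1,-0.95],"rotation":[0,0,0]},{"claw":0,"linear":[0,-0.1,-0.95],"rotation":[0,0,0]},{"claw":0,"linear":[0,-0.1,-0.95],"rotation":[0,0,0]},{"claw":0,"linear":[0,0,-0.95],"rotation":[0,0,0]},{"claw":0,"linear":[0,0,-0.95],"rotation":[0,0,0]}])

```text
time: 8.37
position: [0.4777, 0.1937, 0.2202]
tool_rot: [1.083, 1.257, -1.06]
ft_force: [0.7, 0.4, -0.6]
grip_width: 0.999
```

```bash
python3 go.py 0.455 0.293 0.20 0.40; python3 - <<'E'
from h import *
im=get_image('top');cv2.imwrite('pics/top4.png',im)
cv2.imwrite('pics/crop4.png',cv2.resize(im[90:250,190:360],None,fx=3.5,fy=3.5,interpolation=2))
E
```

```text
t 8.3667 pos [0.4777 0.1937 0.2202] yaw 0.1792 F [ 0.7  0.4 -0.6] grip 0.999
lin [ 0.743 -0.211 -4.083] rot [-0.1407  0.0113 -0.0178] lin after turn [ 0.808  0.709 -4.014]
```

View pics/crop4.png

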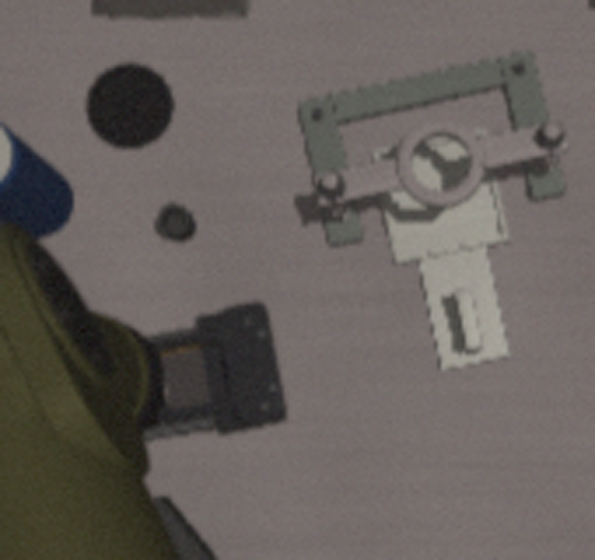

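The tray is under the ring. Visible: near dish corners at (397,263) and (508,241), far ones at about (374,154) and (485,130), and the tongue end at (443,370)–(508,354).

```bash
python3 - <<'E'
from h import *
P=lambda u,v,z:onz('top',190+(u+.5)/3.5-.5,90+(v+.5)/3.5-.5,z)[:2]
im=cv2.imread('pics/top4.png')
nl,nr=P(397,263,.009),P(508,241,.009);tl,tr=P(443,370,.006),P(508,354,.006)
d=nl-nr;y1=np.arctan2(-d[0],d[1]);n=(nl+nr)/2;t=(tl+tr)/2;d2=n-t;y2=np.arctan2(d2[1],d2[0])
print(y1,y2,np.linalg.norm(d),np.linalg.norm(d2))
for y in(y1,y2,.19):
  e=np.array([np.cos(y),np.sin(y)]);print('centre',n+.05*e,t+.148*e)
print('far mid corners',P(374,154,.01),P(485,130,.01),(nl+nr+P(374,154,.01)+P(485,130,.01))/4)
a,b=P(329,182,.116),P(550,135,.116);print('stand',(a+b)/2,P(440,166,.095))
# flask: ball from first picture, sharper: side-view neck
s=cv2.imread('pics/side0.png');print(proj('side',[.455,.293,.105]),proj('top',[.455,.293,.105]),proj('top',[.455,.293,.039]))
cv2.imwrite('pics/crop5.png',np.hstack([cv2.resize(s[225:285,215:275],None,fx=6,fy=6,interpolation=2),cv2.resize(cv2.imread('pics/top0.png')[185:245,184:244],None,fx=6,fy=6,interpolation=2)]))
E
```

```text
0.1818525024006311 0.1878982110261492 0.09792644335136039 0.09730729139999204
centre [ 0.66415867 -0.00563099] [ 0.66494809 -0.00608398]
centre [ 0.6641031  -0.00533386] [ 0.66478362 -0.00520447]
centre [ 0.66408336 -0.00523064] [ 0.66472519 -0.00489894]
far mid corners [0.70202304 0.05210857] [ 0.72176541 -0.04476358] [ 0.66343869 -0.00550055]
stand [ 0.67022712 -0.00422032] [ 0.66939282 -0.00450483]
[[244.84692242 246.72198409]] [[208.13220492 214.76670164]] [[214.36091503 215.75290469]]
```

View pics/crop5.png

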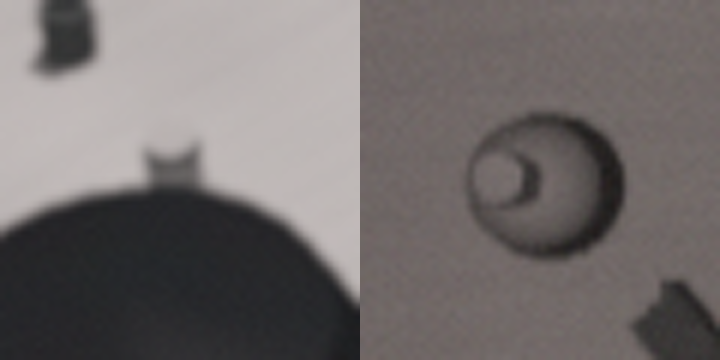

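The tray is about 5 mm short of centre in x, so it slipped in the pinch. I'll re-pinch and correct that first. I'll also triangulate the flask's neck top from both crops: top view (496,180), side view (175,140).

```bash
python3 - <<'E'
from h import *
print(tri((184+(135.5)/6-.5,185+180.5/6-.5),(215+175.5/6-.5,225+140.5/6-.5)))
u,v=184+(135.5)/6-.5,185+180.5/6-.5
print(onz('top',u,v,.105), onz('side',215+175.5/6-.5,225+140.5/6-.5,.105))
# rest/ball: outline extents
f=lambda x,y:(184+(x-360+.5)/6-.5,185+(y+.5)/6-.5)
print('left edge ball',onz('top',*f(467,185),.045),'top/bot',onz('top',*f(546,112),.039),onz('top',*f(546,259),.039),'right (rest z18)',onz('top',*f(626,185),.018))
E
python3 go.py 0.551 -0.027 0.13 0.188
```

```text
(array([0.45489165, 0.29798176, 0.1044967 ]), np.float64(0.0020667676270630835))
[0.45559491 0.29861343 0.105     ] [0.45345198 0.29776442 0.105     ]
left edge ball [0.45631756 0.32890345 0.045     ] top/bot [0.49149859 0.29252779 0.039     ] [0.42013796 0.29218618 0.039     ] right (rest z18) [0.45628754 0.25825946 0.018     ]
t 8.4167 pos [0.4759 0.2002 0.2208] yaw 0.1865 F [-0.9  4.5  1.4] grip 0.999
lin [3.766 1.155 9.45 ] rot [-0.0011  0.0067 -0.0195] lin after turn [3.63  1.252 9.491]
```

>>> play_rows(targets=[{"claw":0,"linear":[0,0.13,0.97],"rotation":[0,0.003,-0.01]},{"claw":0,"linear":[0,0.13,0.97],"rotation":[0,0.003,-0.01]},{"claw":0,"linear":[0,0.13,0.97],"rotation":[0,0,0]},{"claw":0,"linear":[0.3,0.13,0.97],"rotation":[0,0,0]},{"claw":0,"linear":[0.4,0.13,0.97],"rotation":[0,0,0]},{"claw":0,"linear":[0.5,0.13,0.97],"rotation":[0,0,0]},{"claw":0,"linear":[0.5,0.13,0.97],"rotation":[0,0,0]},{"claw":0,"linear":[0.5,0.13,0.97],"rotation":[0,0,0]},{"claw":0,"linear":[0.5,0.13,0.97],"rotation":[0,0,0]},{"claw":0,"linear":[0.5,0.1,0.6],"rotation":[0,0,0]}])

```text
time: 9.25
position: [0.5587, -0.0179, 0.1565]
tool_rot: [1.058, 1.282, -1.036]
ft_force: [0.7, -0.0, 1.6]
grip_width: 0.999
```

```bash
python3 go.py 0.551 -0.027 0.06 0.188
```

```text
t 9.25 pos [ 0.5587 -0.0179  0.1565] yaw 0.2136 F [ 0.7 -0.   1.6] grip 0.999
lin [ 3.854 -0.464  0.26 ] rot [ 0.0163  0.0045 -0.0144] lin after turn [ 3.862 -0.37   0.298]
```

>>> play_rows(targets=[{"claw":0.3,"linear":[0,-0.4,0.2],"rotation":[0.015,0.004,-0.01]},{"claw":0.3,"linear":[0.5,0,0],"rotation":[0,0,0]},{"claw":0.3,"linear":[0.9,0,0],"rotation":[0,0,0]},{"claw":0.3,"linear":[0.9,0,0],"rotation":[0,0,0]},{"claw":0.3,"linear":[0.7,0,0],"rotation":[0,0,0]},{"claw":0.3,"linear":[0.4,0,0],"rotation":[0,0,0]},{"claw":0.3,"linear":[0,0,0],"rotation":[0,0,0]}])

```text
time: 9.83
position: [0.5499, -0.0237, 0.0687]
tool_rot: [1.076, 1.286, -1.063]
ft_force: [-0.3, -0.3, 1.0]
grip_width: 0.706
```

```bash
python3 go.py 0.551 -0.027 0.014 0.188
```

```text
t 9.8333 pos [ 0.5499 -0.0237  0.0687] yaw 0.1868 F [-0.3 -0.3  1. ] grip 0.706
lin [ 2.188 -0.     0.14 ] rot [-0.0008 -0.0004 -0.0058] lin after turn [2.188 0.02  0.138]
```

>>> play_rows(targets=[{"claw":0.3,"linear":[0.6,0,0.13],"rotation":[0,0,-0.005]},{"claw":0.3,"linear":[0.7,0,0],"rotation":[0,0,0]},{"claw":0.3,"linear":[0.5,0,0],"rotation":[0,0,0]},{"claw":0.5,"linear":[0.3,0,0],"rotation":[0,0,0]},{"claw":0.6,"linear":[0,0,0],"rotation":[0,0,0]},{"claw":0.7,"linear":[0,0,0],"rotation":[0,0,0]}])

```text
time: 10.33
position: [0.5536, -0.0216, 0.0188]
tool_rot: [1.07, 1.29, -1.06]
ft_force: [0.0, -0.2, 0.4]
grip_width: 0.558
```

```bash
python3 go.py 0.551 -0.027 0.014 0.188
```

```text
t 10.3333 pos [ 0.5536 -0.0216  0.0188] yaw 0.1932 F [ 0.  -0.2  0.4] grip 0.558
lin [ 0.189 -0.144  0.193] rot [ 0.0033 -0.0003 -0.005 ] lin after turn [ 0.19  -0.141  0.194]
```

>>> play_rows(targets=[{"claw":0.7,"linear":[0.15,-0.1,0.19],"rotation":[0.003,0,-0.004]},{"claw":0.7,"linear":[0,0,0],"rotation":[0,0,0]},{"claw":1,"linear":[0,0,0],"rotation":[0,0,0]},{"claw":1,"linear":[0,0,0],"rotation":[0,0,0]},{"claw":1,"linear":[0,0,0],"rotation":[0,0,0]},{"claw":1,"linear":[0,0,0],"rotation":[0,0,0]},{"claw":1,"linear":[0,0,0],"rotation":[0,0,0]},{"claw":1,"linear":[0,0,0],"rotation":[0,0,0]},{"claw":1,"linear":[0,0,0],"rotation":[0,0,0]},{"claw":1,"linear":[0,0,0],"rotation":[0,0,0]}], newtons=45)

```text
time: 11.17
position: [0.5542, -0.0274, 0.0179]
tool_rot: [1.072, 1.287, -1.065]
ft_force: [0.0, 0.9, -1.4]
grip_width: 0.158
```

```bash
python3 go.py 0.551 -0.027 0.014 0.188
```

```text
t 11.1667 pos [ 0.5542 -0.0274  0.0179] yaw 0.1884 F [ 0.   0.9 -1.4] grip 0.158
lin [ 0.156 -0.125 -0.038] rot [ 0.0002  0.001  -0.0038] lin after turn [ 0.157 -0.124 -0.038]
```

>>> play_rows(targets=[{"claw":1,"linear":[0,0.2,0],"rotation":[0,0,0]},{"claw":1,"linear":[0,0.2,0],"rotation":[0,0,0]},{"claw":1,"linear":[0,0,0],"rotation":[0,0,0]}])

```text
time: 11.42
position: [0.5591, -0.0266, 0.0181]
tool_rot: [1.065, 1.294, -1.076]
ft_force: [2.2, 0.0, -0.5]
grip_width: 0.158
```

```bash
python3 go.py 0.560 -0.0256 0.018 0.188
```

```text
t 11.4167 pos [ 0.5591 -0.0266  0.0181] yaw 0.1873 F [ 2.2  0.  -0.5] grip 0.158
lin [ 0.003  0.044 -0.031] rot [-0.0005  0.0014  0.0038] lin after turn [ 0.003  0.044 -0.031]
```

>>> play_rows(targets=[{"claw":1,"linear":[0,0.08,-0.04],"rotation":[0,0,0]},{"claw":1,"linear":[0,0,0],"rotation":[0,0,0]},{"claw":0.5,"linear":[0,0,0],"rotation":[0,0,0]},{"claw":0,"linear":[0,0,0],"rotation":[0,0,0]},{"claw":0,"linear":[0,0,0],"rotation":[0,0,0]},{"claw":0,"linear":[0,0,0],"rotation":[0,0,0]},{"claw":0,"linear":[-0.5,0,0],"rotation":[0,0,0]},{"claw":0,"linear":[-0.9,0,0],"rotation":[0,0,0]},{"claw":0,"linear":[-1,0,0],"rotation":[0,0,0]},{"claw":0,"linear":[-1,-0.3,-0.2],"rotation":[0,0,0]}])

```text
time: 12.25
position: [0.5502, -0.0216, 0.1025]
tool_rot: [1.064, 1.303, -1.08]
ft_force: [0.7, -0.5, 0.5]
grip_width: 0.679
```

>>> play_rows(targets=[{"claw":0,"linear":[-1,-0.4,-0.95],"rotation":[0,0,0]},{"claw":0,"linear":[-1,-0.4,-0.95],"rotation":[0,0,0]},{"claw":0,"linear":[-0.8,-0.3,-0.95],"rotation":[0,0,0]},{"claw":0,"linear":[-0.4,-0.2,-0.95],"rotation":[0,0,0]},{"claw":0,"linear":[0,-0.1,-0.95],"rotation":[0,0,0]},{"claw":0,"linear":[0,-0.1,-0.95],"rotation":[0,0,0]},{"claw":0,"linear":[0,-0.1,-0.95],"rotation":[0,0,0]},{"claw":0,"linear":[0,-0.1,-0.95],"rotation":[0,0,0]},{"claw":0,"linear":[0,0,-0.95],"rotation":[0,0,0]}])

```text
time: 13.0
position: [0.4721, 0.1858, 0.2038]
tool_rot: [1.077, 1.276, -1.073]
ft_force: [0.5, -0.7, -0.3]
grip_width: 0.994
```

```bash
python3 go.py 0.455 0.297 0.16 0.40; python3 - <<'E'
from h import *
im=get_image('top');cv2.imwrite('pics/top5.png',im)
cv2.imwrite('pics/crop6.png',cv2.resize(im[100:210,260:360],None,fx=5,fy=5,interpolation=2))
E
```

```text
t 13.0 pos [0.4721 0.1858 0.2038] yaw 0.1782 F [ 0.5 -0.7 -0.3] grip 0.994
lin [ 1.715  0.099 -4.511] rot [-0.1412  0.0057 -0.0053] lin after turn [ 1.75   1.102 -4.362]
```

View pics/crop6.png

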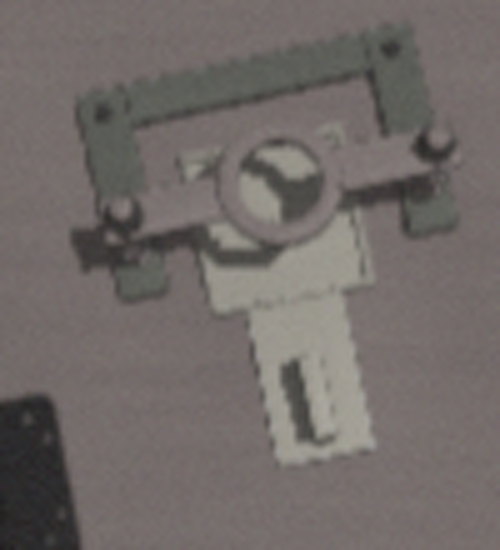

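Near dish corners are at (215,314) and (372,283), far ones at (178,155) and (340,122), the tongue end at (283,466)–(376,446), and the ring at (280,190).

```bash
python3 - <<'E'
from h import *
P=lambda u,v,z:onz('top',260+(u+.5)/5-.5,100+(v+.5)/5-.5,z)[:2]
nl,nr=P(215,314,.009),P(372,283,.009);tl,tr=P(283,466,.006),P(376,446,.006)
n=(nl+nr)/2;t=(tl+tr)/2;d2=n-t;d=nl-nr
print(np.arctan2(-d[0],d[1]),np.arctan2(d2[1],d2[0]),np.linalg.norm(d),np.linalg.norm(d2))
e=np.array([np.cos(.188),np.sin(.188)]);print(n+.05*e,t+.148*e,(nl+nr+P(178,155,.01)+P(340,122,.01))/4)
print('stand',(P(122,212,.116)+P(436,143,.116))/2,P(280,190,.095))
E
```

```text
0.1812487800813066 0.2063970820979244 0.0969891954976931 0.09799892019641772
[ 0.67130804 -0.00354853] [ 0.67166232 -0.00531626] [ 0.67158422 -0.0032243 ]
stand [ 0.6697391 -0.0047277] [ 0.66786898 -0.00516351]
```

>>> play_rows(targets=[{"claw":0,"linear":[0,0.1,-0.95],"rotation":[-0.07,0.003,-0.005]},{"claw":0,"linear":[0,0.2,-0.95],"rotation":[-0.07,0.003,0]},{"claw":0,"linear":[0,0.3,-0.95],"rotation":[0,0,0]},{"claw":0,"linear":[0,0.2,-0.9],"rotation":[0,0,0]},{"claw":0,"linear":[0.1,0.1,-0.4],"rotation":[0,0,0]},{"claw":0,"linear":[0,0,0],"rotation":[0,0,0]}])

```text
time: 13.55
position: [0.4555, 0.3055, 0.2081]
tool_rot: [0.9, 1.377, -0.885]
ft_force: [-0.6, -1.4, -0.0]
grip_width: 0.999
```

```bash
python3 go.py 0.455 0.297 0.13 0.40
```

```text
t 13.55 pos [0.4555 0.3055 0.2081] yaw 0.4221 F [-0.6 -1.4 -0. ] grip 0.999
lin [ 3.123 -0.188  0.31 ] rot [ 0.0141 -0.0018 -0.006 ] lin after turn [ 3.126 -0.152  0.305]
```

The tray is centred to about 2 mm. Now over the flask; descend.

>>> play_rows(targets=[{"claw":0.2,"linear":[0.2,-0.15,0.3],"rotation":[0.01,0,-0.005]},{"claw":0.4,"linear":[0.7,0,0],"rotation":[0,0,0]},{"claw":0.4,"linear":[0.9,0,0],"rotation":[0,0,0]},{"claw":0.4,"linear":[0.8,0,0],"rotation":[0,0,0]},{"claw":0.4,"linear":[0.4,0,0],"rotation":[0,0,0]},{"claw":0.4,"linear":[0,0,0],"rotation":[0,0,0]},{"claw":0.4,"linear":[0,0,0],"rotation":[0,0,0]}])

```text
time: 14.13
position: [0.4591, 0.2874, 0.133]
tool_rot: [0.913, 1.365, -0.913]
ft_force: [-0.6, -0.3, 0.3]
grip_width: 0.623
```

```bash
python3 go.py 0.455 0.297 0.075 0.40
```

```text
t 14.1333 pos [0.4591 0.2874 0.133 ] yaw 0.3948 F [-0.6 -0.3  0.3] grip 0.623
lin [ 2.318 -0.011 -0.427] rot [-0.0033  0.0028 -0.0016] lin after turn [ 2.32  -0.003 -0.417]
```

>>> play_rows(targets=[{"claw":0.4,"linear":[0,0,-0.4],"rotation":[0,0.002,0]},{"claw":0.4,"linear":[0,0,0],"rotation":[0,0,0]},{"claw":0.4,"linear":[0,0,0],"rotation":[0,0,0]}])

```text
time: 14.38
position: [0.4569, 0.2964, 0.1354]
tool_rot: [0.919, 1.365, -0.913]
ft_force: [0.0, -0.9, 0.7]
grip_width: 0.603
```

```bash
python3 go.py 0.455 0.297 0.075 0.40; python3 - <<'E'
from h import *
s=get_image('side');cv2.imwrite('pics/crop7.png',cv2.resize(s[170:290,180:320],None,fx=4,fy=4,interpolation=2))
E
```

```text
t 14.3833 pos [0.4569 0.2964 0.1354] yaw 0.3913 F [ 0.  -0.9  0.7] grip 0.603
lin [ 2.415 -0.074 -0.056] rot [-0.0055  0.0011 -0.0035] lin after turn [ 2.416 -0.06  -0.052]
```

View pics/crop7.png

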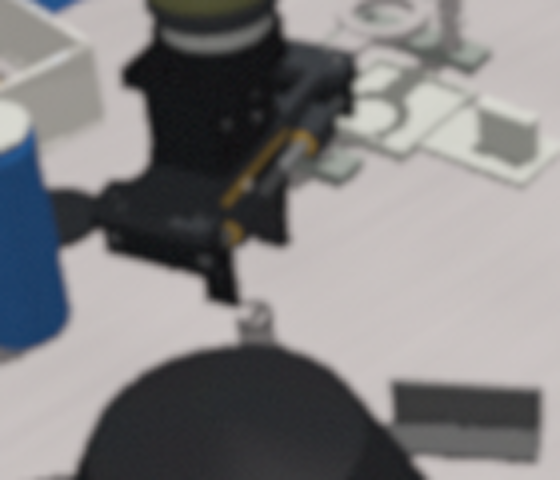

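The neck is at (255,320), below and between the fingers, and nothing is touched. Descend to the grasp height.

>>> play_rows(targets=[{"claw":0.4,"linear":[0.5,-0.05,0],"rotation":[0,0,0]},{"claw":0.4,"linear":[0.6,0,0],"rotation":[0,0,0]},{"claw":0.4,"linear":[0.6,0,0],"rotation":[0,0,0]},{"claw":0.4,"linear":[0.4,0,0],"rotation":[0,0,0]},{"claw":0.4,"linear":[0.2,0,0],"rotation":[0,0,0]},{"claw":0.4,"linear":[0,0,0],"rotation":[0,0,0]}])

```text
time: 14.93
position: [0.4568, 0.2982, 0.0757]
tool_rot: [0.921, 1.363, -0.907]
ft_force: [0.1, -0.2, 0.4]
grip_width: 0.6
```

```bash
python3 go.py 0.455 0.297 0.075 0.40
```

```text
t 14.9333 pos [0.4568 0.2982 0.0757] yaw 0.3935 F [ 0.1 -0.2  0.4] grip 0.6
lin [ 0.028 -0.085  0.015] rot [-0.0042  0.0008 -0.0069] lin after turn [ 0.029 -0.085  0.015]
```

>>> play_rows(targets=[{"claw":0.6,"linear":[0,-0.07,0],"rotation":[0,0,-0.006]},{"claw":1,"linear":[0,0,0],"rotation":[0,0,0]},{"claw":1,"linear":[0,0,0],"rotation":[0,0,0]},{"claw":1,"linear":[0,0,0],"rotation":[0,0,0]},{"claw":1,"linear":[0,0,0],"rotation":[0,0,0]},{"claw":1,"linear":[0,0,0],"rotation":[0,0,0]},{"claw":1,"linear":[0,0,0],"rotation":[0,0,0]},{"claw":1,"linear":[0,0,0],"rotation":[0,0,0]},{"claw":1,"linear":[0,0,0],"rotation":[0,0,0]},{"claw":1,"linear":[0,0,0],"rotation":[0,0,0]}], newtons=50)

```text
time: 15.77
position: [0.4562, 0.2975, 0.0774]
tool_rot: [0.916, 1.367, -0.914]
ft_force: [-0.0, -0.7, -1.6]
grip_width: 0.262
```

```bash
python3 go.py 0.455 0.297 0.2 0.40
```

```text
t 15.7667 pos [0.4562 0.2975 0.0774] yaw 0.3928 F [-0.  -0.7 -1.6] grip 0.262
lin [-4.906 -0.039  0.008] rot [-0.0046  0.0012 -0.0018] lin after turn [-4.906e+00 -5.300e-02 -2.000e-03]
```

>>> play_rows(targets=[{"claw":1,"linear":[-0.2,0,0],"rotation":[0,0,0]},{"claw":1,"linear":[-0.5,0,0],"rotation":[0,0,0]},{"claw":1,"linear":[-0.8,0,0],"rotation":[0,0,0]},{"claw":1,"linear":[-0.8,0,0],"rotation":[0,0,0]},{"claw":1,"linear":[-0.8,0,0],"rotation":[0,0,0]},{"claw":1,"linear":[-0.8,0,0],"rotation":[0,0,0]},{"claw":1,"linear":[-0.8,0,0],"rotation":[0,0,0]},{"claw":1,"linear":[-0.6,0,0],"rotation":[0,0,0]},{"claw":1,"linear":[-0.3,0,0],"rotation":[0,0,0]},{"claw":1,"linear":[0,0,0],"rotation":[0,0,0]}])

```text
time: 16.6
position: [0.4513, 0.2979, 0.2269]
tool_rot: [0.909, 1.373, -0.915]
ft_force: [1.2, 0.6, -4.0]
grip_width: 0.264
```

```bash
python3 go.py 0.670 -0.0043 0.23 0.19
```

```text
t 16.6 pos [0.4513 0.2979 0.2269] yaw 0.3975 F [ 1.2  0.6 -4. ] grip 0.264
lin [-0.119  3.387 14.531] rot [0.1321 0.001  0.0023] lin after turn [-0.123  6.309 13.521]
```

>>> play_rows(targets=[{"claw":1,"linear":[0,0.1,0.4],"rotation":[0.015,0,0]},{"claw":1,"linear":[0,0.3,0.8],"rotation":[0.015,0,0]},{"claw":1,"linear":[0,0.35,0.9],"rotation":[0.015,0,0]},{"claw":1,"linear":[0,0.4,0.9],"rotation":[0.015,0,0]},{"claw":1,"linear":[0,0.4,0.9],"rotation":[0.015,0,0]},{"claw":1,"linear":[0,0.4,0.9],"rotation":[0.015,0,0]},{"claw":1,"linear":[0,0.4,0.9],"rotation":[0.015,0,0]},{"claw":1,"linear":[0,0.4,0.9],"rotation":[0.015,0,0]},{"claw":1,"linear":[0,0.4,0.9],"rotation":[0.01,0,0]},{"claw":1,"linear":[0,0.4,0.9],"rotation":[0,0,0]}])

```text
time: 17.43
position: [0.6049, 0.0982, 0.2203]
tool_rot: [1.074, 1.289, -1.094]
ft_force: [0.9, 0.7, -4.0]
grip_width: 0.264
```

```bash
python3 go.py 0.670 -0.0043 0.20 0.19
```

```text
t 17.4333 pos [0.6049 0.0982 0.2203] yaw 0.1695 F [ 0.9  0.7 -4. ] grip 0.264
lin [0.807 1.884 4.476] rot [-0.013   0.0026  0.0079] lin after turn [0.811 1.782 4.517]
```

>>> play_rows(targets=[{"claw":1,"linear":[0,0.4,0.9],"rotation":[-0.01,0.002,0.004]},{"claw":1,"linear":[0,0.4,0.9],"rotation":[0,0,0.004]},{"claw":1,"linear":[0,0.35,0.8],"rotation":[0,0,0]},{"claw":1,"linear":[0,0.25,0.6],"rotation":[0,0,0]},{"claw":1,"linear":[0,0.15,0.4],"rotation":[0,0,0]},{"claw":1,"linear":[0,0,0],"rotation":[0,0,0]},{"claw":1,"linear":[0,0,0],"rotation":[0,0,0]}])

```text
time: 18.02
position: [0.6682, -0.0108, 0.215]
tool_rot: [1.085, 1.281, -1.095]
ft_force: [-0.8, 1.2, -4.0]
grip_width: 0.263
```

```bash
python3 go.py 0.670 -0.0043 0.20 0.19; python3 - <<'E'
from h import *
im=get_image('top');s=get_image('side')
a=cv2.resize(im[90:190,250:390],None,fx=2.8,fy=2.8,interpolation=2);b=cv2.resize(s[100:240,210:340],None,fx=2.8,fy=2.8,interpolation=2)
cv2.imwrite('pics/crop8.png',b)
E
```

```text
t 18.0167 pos [ 0.6682 -0.0108  0.215 ] yaw 0.1607 F [-0.8  1.2 -4. ] grip 0.263
lin [ 0.597  0.116 -0.246] rot [-0.0186  0.0026  0.0032] lin after turn [ 0.599  0.121 -0.24 ]
```

View pics/crop8.png

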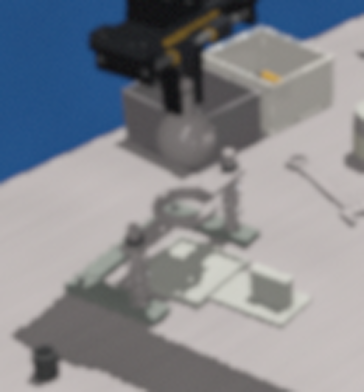

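The flask is held upright above the ring. Centre it and lower to just above contact (contact expected at TCP z≈0.154).

>>> play_rows(targets=[{"claw":1,"linear":[0.2,0.1,-0.22],"rotation":[-0.009,0.002,0.003]},{"claw":1,"linear":[0.4,0,0],"rotation":[-0.009,0,0]},{"claw":1,"linear":[0.5,0,0],"rotation":[0,0,0]},{"claw":1,"linear":[0.4,0,0],"rotation":[0,0,0]},{"claw":1,"linear":[0.2,0,0],"rotation":[0,0,0]},{"claw":1,"linear":[0,0,0],"rotation":[0,0,0]},{"claw":1,"linear":[0,0,0],"rotation":[0,0,0]}])

```text
time: 18.7
position: [0.6663, 0.005, 0.1677]
tool_rot: [1.057, 1.302, -1.057]
ft_force: [-1.2, 0.6, -3.7]
grip_width: 0.262
```

```bash
python3 go.py 0.670 -0.0043 0.157 0.19
```

```text
t 18.7 pos [0.6663 0.005  0.1677] yaw 0.2053 F [-1.2  0.6 -3.7] grip 0.262
lin [0.429 0.07  0.397] rot [ 0.0097 -0.001   0.0011] lin after turn [0.43  0.076 0.395]
```

>>> play_rows(targets=[{"claw":1,"linear":[0,0.08,0.3],"rotation":[0.007,0,0]},{"claw":1,"linear":[0,0,0],"rotation":[0,0,0]},{"claw":1,"linear":[0,0,0],"rotation":[0,0,0]},{"claw":1,"linear":[0,0,0],"rotation":[0,0,0]}])

```text
time: 19.03
position: [0.6708, -0.0034, 0.1684]
tool_rot: [1.067, 1.295, -1.067]
ft_force: [-0.6, -1.8, -3.6]
grip_width: 0.266
```

```bash
python3 go.py 0.670 -0.0043 0.157 0.19
```

```text
t 19.0333 pos [ 0.6708 -0.0034  0.1684] yaw 0.1921 F [-0.6 -1.8 -3.6] grip 0.266
lin [ 0.458 -0.04   0.03 ] rot [ 0.0013 -0.0005  0.0003] lin after turn [ 0.458 -0.04   0.03 ]
```

>>> play_rows(targets=[{"claw":1,"linear":[0.2,-0.03,0.03],"rotation":[0,0,0]},{"claw":1,"linear":[0.2,0,0],"rotation":[0,0,0]},{"claw":1,"linear":[0.15,0,0],"rotation":[0,0,0]},{"claw":1,"linear":[0.1,0,0],"rotation":[0,0,0]},{"claw":1,"linear":[0,0,0],"rotation":[0,0,0]}])

```text
time: 19.45
position: [0.6726, -0.0052, 0.154]
tool_rot: [1.07, 1.288, -1.064]
ft_force: [-0.9, -0.7, 2.7]
grip_width: 0.262
```

```bash
python3 go.py 0.670 -0.0043 0.132 0.19
```

```text
t 19.45 pos [ 0.6726 -0.0052  0.154 ] yaw 0.1907 F [-0.9 -0.7  2.7] grip 0.262
lin [ 0.878 -0.102 -0.056] rot [ 0.0004  0.0009 -0.0037] lin after turn [ 0.879 -0.097 -0.055]
```

Contact at z=0.154, as predicted. Press.

>>> play_rows(targets=[{"claw":1,"linear":[0.2,-0.03,0],"rotation":[0,0,-0.001]},{"claw":1,"linear":[0.25,-0.02,0],"rotation":[0,0,0]},{"claw":1,"linear":[0.25,0,0],"rotation":[0,0,0]},{"claw":1,"linear":[0.25,0,0],"rotation":[0,0,0]},{"claw":1,"linear":[0.25,0,0],"rotation":[0,0,0]}], newtons=60)

```text
time: 19.87
position: [0.674, -0.0052, 0.1334]
tool_rot: [1.071, 1.281, -1.062]
ft_force: [-12.3, -2.1, 38.1]
grip_width: 0.262
```

```bash
python3 go.py 0.671 -0.0045 0.134 0.19
```

```text
t 19.8667 pos [ 0.674  -0.0052  0.1334] yaw 0.1901 F [-12.3  -2.1  38.1] grip 0.262
lin [-0.025 -0.111 -0.051] rot [ 0.      0.0037 -0.0074] lin after turn [-0.024 -0.111 -0.051]
```

>>> play_rows(targets=[{"claw":1,"linear":[0.1,-0.1,0],"rotation":[0,0.003,-0.006]},{"claw":1,"linear":[0.1,-0.04,0],"rotation":[0,0,0]},{"claw":1,"linear":[0.1,0,0],"rotation":[0,0,0]}])

```text
time: 20.12
position: [0.6735, -0.0052, 0.1347]
tool_rot: [1.071, 1.282, -1.062]
ft_force: [-4.5, -1.0, 10.3]
grip_width: 0.261
```

```bash
python3 go.py 0.671 -0.0045 0.134 0.19
```

```text
t 20.1167 pos [ 0.6735 -0.0052  0.1347] yaw 0.1903 F [-4.5 -1.  10.3] grip 0.261
lin [ 0.027 -0.094 -0.048] rot [ 0.0002  0.0031 -0.007 ] lin after turn [ 0.028 -0.094 -0.048]
```

>>> play_rows(targets=[{"claw":1,"linear":[0.17,-0.06,0],"rotation":[0,0.002,-0.003]},{"claw":1,"linear":[0.17,-0.04,0],"rotation":[0,0,0]},{"claw":1,"linear":[0.17,-0.04,0],"rotation":[0,0,0]},{"claw":1,"linear":[0.17,-0.04,0],"rotation":[0,0,0]},{"claw":1,"linear":[0.17,-0.04,0],"rotation":[0,0,0]}])

```text
time: 20.53
position: [0.6735, -0.0051, 0.1336]
tool_rot: [1.073, 1.271, -1.056]
ft_force: [-5.6, -0.3, 18.2]
grip_width: 0.259
```

```bash
python3 go.py 0.671 -0.0045 0.134 0.19; python3 - <<'E'
from h import *
s=get_image('side');cv2.imwrite('pics/side9.png',s)
cv2.imwrite('pics/crop9.png',cv2.resize(s[120:240,200:350],None,fx=5,fy=5,interpolation=2))
st=get_state();print(st['time'],st['position'],st['ft_force'])
E
```

```text
t 20.5333 pos [ 0.6735 -0.0051  0.1336] yaw 0.1901 F [-5.6 -0.3 18.2] grip 0.259
lin [-0.017 -0.092 -0.042] rot [ 0.      0.0063 -0.014 ] lin after turn [-0.014 -0.092 -0.042]
20.5833 [ 0.67342723 -0.00502514  0.13368813] [-6.18782117 -1.9513284  19.00180705]
```

View pics/crop9.png

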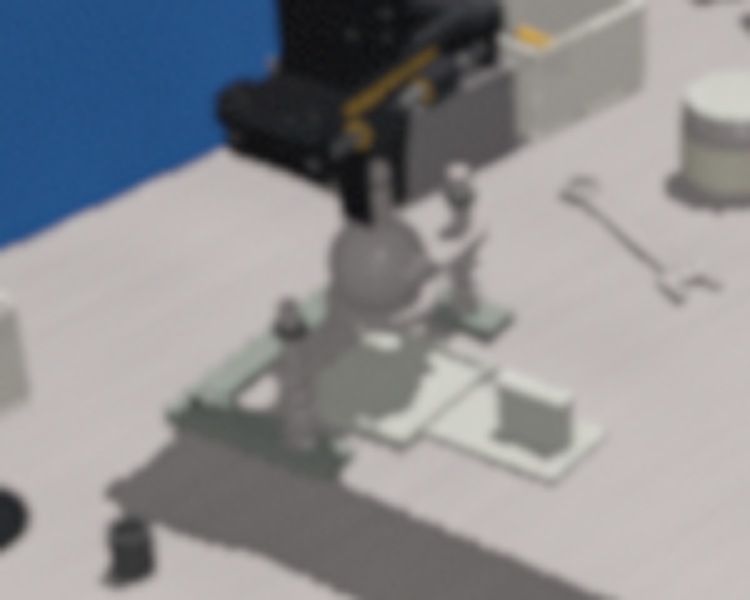

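The picture shows the ball seated in the ring with the neck upright in the jaws, and the tray dish beneath. The push is steady at about 19 N, above the 11 N needed at the stop. TCP height is 0.1337, 20 mm below contact. Handing in.

```bash
python3 -c "
from h import *
print(close_job());s=get_state();print(s['time'],s['position'],s['ft_force'],s['grip_width'])"
```

```text
the job is handed in; nothing more can be done
None
the job is handed in; nothing more can be done
```

The job is handed in at about 20.6 s: the aluminium tray is under the ring, and the flask is seated and held pressed down. No verdict came back, and the state could not be read after handing in.

- **Tray:** the first slide left it about 5 mm short, so I pinched the fin again and corrected it. The second look put the dish centre within about 2 mm of the stand's ring centre, with matching yaw. The tool tilted about 8° during the first slide and was straightened. The later pictures showed the tray flat.
- **Flask:** I then took it by the neck, kept it upright, and met the ring at the expected height (TCP z = 0.154).
- **Press:** the ring went down 20 mm to its stop, at TCP z ≈ 0.134. It was still held with about 19 N at the last reading, against about 11 N needed.

**Last checks that disagreed:**
- A side load of about 6 N remained.
- The tool was about 1.3° off vertical.
- The tool sat about 3 mm off the estimated ring centre in x, although the seating height matched the ball being centred.
- The push peaked at 38 N, through the flask, before I eased it to 19 N. The ease dipped to about 10 N and 1 mm up before I pressed back down.

The bystanders in view in the last picture looked undisturbed; I did not measure them.

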